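# Set the stock tags of the plate crates

### The job

Set the flip tags on the packing table so that only the full crates, the ones with plates stacked above the rim, have their tag lying with its disc face up: each full crate's tag leaned right over towards its crate, the tag of every crate that is not full leaned right over towards the robot. Push a tag over with closed fingertips, without pinching it, until it rests on its stop, and do not move the tags that are already right. Leave the crates and everything else where they stand.

Things in the scene. Friction and masses are not known exactly. Their poses are not given: they have to be found in the camera images.
- tag_a (a joint): lean of status tag a, rad: a stiff white plate 50 mm wide, 60 mm tall, 5 mm thick, hinged along its lower edge on the pin at hinge_a. 0 upright; positive leans to the crate, and then the face with the round disc is uppermost (FULL); negative leans to the robot, and then the face with the straight bar is uppermost (NOT FULL). Stops at +0.7 and -0.7. The hinge is stiff (0.035 N m): the tag stays at any lean where it is left, so it must be pushed all the way over
- hinge_a (a point): middle of the hinge pin of tag a, 48 mm above the table, fixed; x points square across the board to the crate that tag a belongs to, y runs along the row, z up. Two cheeks (44 mm along x, 30 mm either side of the middle) and two thin stop bars rise 12 mm above the pin. The four hinges stand in one row, 140 mm apart, in no fixed order; the board under them is 110 mm deep along x and 8 mm thick
- tagmid_a (a point): middle of the plate of tag a, 30 mm from its hinge; z along the plate away from the hinge, y along the hinge, x through its thickness (the disc is on the -x face)
- bay_a (a point): point on the table 185 mm beyond hinge_a along its x: the middle of the place for the crate that tag a belongs to
- tag_b (a joint): lean of status tag b, rad: a stiff white plate 50 mm wide, 60 mm tall, 5 mm thick, hinged along its lower edge on the pin at hinge_b. 0 upright; positive leans to the crate, and then the face with the round disc is uppermost (FULL); negative leans to the robot, and then the face with the straight bar is uppermost (NOT FULL). Stops at +0.7 and -0.7. The hinge is stiff (0.035 N m): the tag stays at any lean where it is left, so it must be pushed all the way over
- hinge_b (a point): middle of the hinge pin of tag b, 48 mm above the table, fixed; x points square across the board to the crate that tag b belongs to, y runs along the row, z up. Two cheeks (44 mm along x, 30 mm either side of the middle) and two thin stop bars rise 12 mm above the pin. The four hinges stand in one row, 140 mm apart, in no fixed order; the board under them is 110 mm deep along x and 8 mm thick
- tagmid_b (a point): middle of the plate of tag b, 30 mm from its hinge; z along the plate away from the hinge, y along the hinge, x through its thickness (the disc is on the -x face)
- bay_b (a point): point on the table 185 mm beyond hinge_b along its x: the middle of the place for the crate that tag b belongs to
- tag_c (a joint): lean of status tag c, rad: a stiff white plate 50 mm wide, 60 mm tall, 5 mm thick, hinged along its lower edge on the pin at hinge_c. 0 upright; positive leans to the crate, and then the face with the round disc is uppermost (FULL); negative leans to the robot, and then the face with the straight bar is uppermost (NOT FULL). Stops at +0.7 and -0.7. The hinge is stiff (0.035 N m): the tag stays at any lean where it is left, so it must be pushed all the way over
- hinge_c (a point): middle of the hinge pin of tag c, 48 mm above the table, fixed; x points square across the board to the crate that tag c belongs to, y runs along the row, z up. Two cheeks (44 mm along x, 30 mm either side of the middle) and two thin stop bars rise 12 mm above the pin. The four hinges stand in one row, 140 mm apart, in no fixed order; the board under them is 110 mm deep along x and 8 mm thick
- tagmid_c (a point): middle of the plate of tag c, 30 mm from its hinge; z along the plate away from the hinge, y along the hinge, x through its thickness (the disc is on the -x face)
- bay_c (a point): point on the table 185 mm beyond hinge_c along its x: the middle of the place for the crate that tag c belongs to
- tag_d (a joint): lean of status tag d, rad: a stiff white plate 50 mm wide, 60 mm tall, 5 mm thick, hinged along its lower edge on the pin at hinge_d. 0 upright; positive leans to the crate, and then the face with the round disc is uppermost (FULL); negative leans to the robot, and then the face with the straight bar is uppermost (NOT FULL). Stops at +0.7 and -0.7. The hinge is stiff (0.035 N m): the tag stays at any lean where it is left, so it must be pushed all the way over
- hinge_d (a point): middle of the hinge pin of tag d, 48 mm above the table, fixed; x points square across the board to the crate that tag d belongs to, y runs along the row, z up. Two cheeks (44 mm along x, 30 mm either side of the middle) and two thin stop bars rise 12 mm above the pin. The four hinges stand in one row, 140 mm apart, in no fixed order; the board under them is 110 mm deep along x and 8 mm thick
- tagmid_d (a point): middle of the plate of tag d, 30 mm from its hinge; z along the plate away from the hinge, y along the hinge, x through its thickness (the disc is on the -x face)
- bay_d (a point): point on the table 185 mm beyond hinge_d along its x: the middle of the place for the crate that tag d belongs to
- platetop_k (a point): top of the stack of brown wrapped plates in crate k, on the crate's axis. The crate is grey, open, 125 x 125 mm, 70 mm high, and stands on the table within 10 mm of one of the four bays; its tag is the one of that bay. In a full crate the stack stands above the crate's rim (112 mm above the table); otherwise it ends well below the rim (26 or 47 mm above the table)
- platetop_l (a point): top of the stack of brown wrapped plates in crate l, on the crate's axis. The crate is grey, open, 125 x 125 mm, 70 mm high, and stands on the table within 10 mm of one of the four bays; its tag is the one of that bay. In a full crate the stack stands above the crate's rim (112 mm above the table); otherwise it ends well below the rim (26 or 47 mm above the table)
- platetop_m (a point): top of the stack of brown wrapped plates in crate m, on the crate's axis. The crate is grey, open, 125 x 125 mm, 70 mm high, and stands on the table within 10 mm of one of the four bays; its tag is the one of that bay. In a full crate the stack stands above the crate's rim (112 mm above the table); otherwise it ends well below the rim (26 or 47 mm above the table)
- platetop_n (a point): top of the stack of brown wrapped plates in crate n, on the crate's axis. The crate is grey, open, 125 x 125 mm, 70 mm high, and stands on the table within 10 mm of one of the four bays; its tag is the one of that bay. In a full crate the stack stands above the crate's rim (112 mm above the table); otherwise it ends well below the rim (26 or 47 mm above the table)
- tape: bystander: roll of tape lying flat, 90 mm across, 48 mm high, origin under its middle
- spray: bystander: white bottle, 56 mm across, 150 mm high, origin under its middle

How it is judged:
At the end, for the whole second after the job is handed in: Every full crate's tag leans towards its crate (more than 0.52 rad of the 0.7 rad to the stop) and every other crate's tag leans towards the robot (below -0.52 rad), all tags at rest (((horizontal distance between any of platetop_k, platetop_m and bay_a below 0.06 m and value of joint tag_a above 0.52 rad) or (horizontal distance between any of platetop_l, platetop_n and bay_a below 0.06 m and value of joint tag_a below -0.52 rad)) and ((horizontal distance between any of platetop_k, platetop_m and bay_b below 0.06 m and value of joint tag_b above 0.52 rad) or (horizontal distance between any of platetop_l, platetop_n and bay_b below 0.06 m and value of joint tag_b below -0.52 rad)) and ((horizontal distance between any of platetop_k, platetop_m and bay_c below 0.06 m and value of joint tag_c above 0.52 rad) or (horizontal distance between any of platetop_l, platetop_n and bay_c below 0.06 m and value of joint tag_c below -0.52 rad)) and ((horizontal distance between any of platetop_k, platetop_m and bay_d below 0.06 m and value of joint tag_d above 0.52 rad) or (horizontal distance between any of platetop_l, platetop_n and bay_d below 0.06 m and value of joint tag_d below -0.52 rad)) and velocity of joint tag_a between -0.1 and 0.1 rad/s and velocity of joint tag_b between -0.1 and 0.1 rad/s and velocity of joint tag_c between -0.1 and 0.1 rad/s and velocity of joint tag_d between -0.1 and 0.1 rad/s); the robot touches nothing.
It fails at once if a crate is lifted, carried or pushed more than 20 mm (distance of any of platetop_k, platetop_l, platetop_m, platetop_n from where it was at the start of the episode above 0.02 m).
It fails at once if the tape roll or spray bottle is moved more than 20 mm (distance of any of tape, spray from where it was at the start of the episode above 0.02 m).
It fails at once if a tag that was already right is swung away from its side ((horizontal distance between any of platetop_k, platetop_m and bay_a below 0.06 m and value of joint tag_a below 0.3 rad) or (horizontal distance between any of platetop_k, platetop_m and bay_b below 0.06 m and value of joint tag_b below 0.3 rad) or (horizontal distance between any of platetop_l, platetop_n and bay_c below 0.06 m and value of joint tag_c above -0.3 rad) or (horizontal distance between any of platetop_l, platetop_n and bay_d below 0.06 m and value of joint tag_d above -0.3 rad)).
It fails at once if a tag is pinched between the fingers instead of pushed ((contact force between the fingers and tag_a above 0.5 N and x of the grasp point in the frame of tagmid_a between -0.004 and 0.004 m and y of the grasp point in the frame of tagmid_a between -0.03 and 0.03 m and z of the grasp point in the frame of tagmid_a between -0.033 and 0.033 m) or (contact force between the fingers and tag_b above 0.5 N and x of the grasp point in the frame of tagmid_b between -0.004 and 0.004 m and y of the grasp point in the frame of tagmid_b between -0.03 and 0.03 m and z of the grasp point in the frame of tagmid_b between -0.033 and 0.033 m) or (contact force between the fingers and tag_c above 0.5 N and x of the grasp point in the frame of tagmid_c between -0.004 and 0.004 m and y of the grasp point in the frame of tagmid_c between -0.03 and 0.03 m and z of the grasp point in the frame of tagmid_c between -0.033 and 0.033 m) or (contact force between the fingers and tag_d above 0.5 N and x of the grasp point in the frame of tagmid_d between -0.004 and 0.004 m and y of the grasp point in the frame of tagmid_d between -0.03 and 0.03 m and z of the grasp point in the frame of tagmid_d between -0.033 and 0.033 m)).
It also fails if it takes over 48 s, if anything falls off the work surface, if the arm or the gripper's body presses on something with over 40 N, if the wrist force passes 120 N, or if a joint passes its speed limit or range.

### The arm

A 6-joint arm with a two-finger parallel gripper is mounted at the origin on the work surface. World frame = base frame: x ahead of the robot, y to its left, z up, the work surface at z = 0. Lengths are in m, angles in rad, forces in N, time in s.
With the tool pointing down it reaches from about 0.25 to 0.85 m from the base axis. Payload 12.5 kg.
Tool frame: the origin (TCP) lies midway between the tips of the shut fingers; the grasp point (between the pads) lies bot.tcp_to_grasp behind it (bot.tcp_to_grasp is the distance from the TCP to the grasp point, in m); z points along the fingers, y is the line along which they close (so a half turn about z gives the same grasp; the last joint's range is limited). The gripper opens to 93 mm and grips with 3 to 60 N. Pads are 15 mm wide; open, the fingers measure 128 mm over their backs; the gripper's body (75 mm by 188 mm) begins 65 mm behind the grasp point.
Start: joints at [-1.3, 0.351, 1.652, -0, 1.139, -0.085], TCP at [0.192, -0.516, 0.219] pointing down, gripper open.
Joint ranges: [-2.75, 2.75], [-0.79, 2.1], [0.01, 2.65], [-1.57, 4.71], [0.07, 3.14], [-2.87, 2.87]. Speed limits (rad/s): [2.22, 2.22, 2.79, 3.14, 3.14, 3.14].

### API

Orientations are given as a unit quaternion [x, y, z, w].
In Python, from cell import bot, eyes gives the robot as it stands.
- The arm moves only by the tool apply_moves, never from a script. Its argument "rows" is a list of rows, each a list of 3 entries, a list of its own where there are three numbers: the shift along the world's x, y, z in units of 50 mm (1.0 is 50 mm), then the turn about the world's z in units of 8 degrees (1.0 is 8 degrees), then the finger opening in mm, from 0 to 93. A call has 1 to 8 rows; each row shifts and turns the commanded pose from where the row before left it; what a row does not reach is not made up. A row lasts 1/10 s, in which the tool goes at most 50 mm and 8.59 degrees, less where a joint would pass 70% of its speed; a pose out of reach is approached as far as the arm can. A call is refused whole if a number of a shift passes 1 or a number of a turn 1, either way. A call with a gripper value outside its range is refused whole. The fingers move at their own pace and stop on an object; "force" is the grip in N (left out, the last holds). Time passes only in rows, so rows that do not move let the fingers close. It gives the time, the measured TCP pose, the force, the opening and the grip force at its end, in the units of the state.
- bot.read_state(): the state, without advancing time (a new reading comes with each control period).
- eyes.capture(name): name is "scene" or "top"; returns a dict with "frame" (384x512x3 uint8, red, green, blue), "camera_matrix" (3x3 intrinsics, pixels), "k1" (the pictures are not rectified: a ray, as slopes to the right and down, at radius r is drawn at 1 + k1 r^2 times it, then the intrinsics apply), "R" (3x3) and "t" (3): a world point X has camera coordinates R X + t. Camera axes: x right, y down, z forward; pixel columns grow to the right and rows downward; lengths in m; the calibration is good to about 2 mm. A picture is of the moment at which its call begins. There is no depth.
- bot.hand_in(): hands the job in; it is judged then, once.
The state is a dict: "clock": time; "q": joint angles; "qvel": joint speeds; "joint_efforts": joint torques, N m; "eef_pos": TCP position; "orientation": TCP orientation; "ft_force": force on the tool from outside, world axes, zero at the start; "moment": the same for the moment, N m; "grip_width": finger opening in m; "gripper_force": force on a finger pad.
Only numpy, scipy, OpenCV 4.12 (cv2) and the standard library are available. Lean on these libraries where they do the work, as an engineer would, in place of code of your own. Each camera call takes 0.05 s, during which the arm holds its last target. There are 200 camera calls.

## Working session

There is one attempt and no reset: what is moved stays moved. The work goes in short steps, Python scripts to look and compute and a tool call to move; the robot and the scene stay as the last step left them, time stands still between calls to the robot, and variables do not carry over. Pictures are saved under pics/ and viewed, at most 10 in all, crops included, and the job is handed in when it is done.

Besides the shell and the picture viewer there is one more tool, called as name(argument=value, ...) on one line, values as JSON. apply_moves: Moves the arm, as the interface text tells. Its arguments: {"type":"object","properties":{"rows":{"type":"array"},"force":{"type":"number"}},"required":["rows"]}

```bash
mkdir -p pics
cat > h.py <<'E'
import numpy as np, cv2
from cell import bot, eyes
def cap(n):
    d=eyes.capture(n); return d
def ray(d,u,v):
    K=np.array(d["camera_matrix"]);k1=d["k1"];R=np.array(d["R"]);t=np.array(d["t"])
    x=(u-K[0,2])/K[0,0];y=(v-K[1,2])/K[1,1]
    rd=np.hypot(x,y);r=rd
    for _ in range(30): r=rd/(1+k1*r*r)
    s=r/rd if rd>0 else 1
    return -R.T@t, R.T@np.array([x*s,y*s,1.])
def onz(d,u,v,z):
    o,w=ray(d,u,v); return o+w*(z-o[2])/w[2]
def two(d1,p1,d2,p2):
    o1,a=ray(d1,*p1);o2,b=ray(d2,*p2)
    s,_,_,_=np.linalg.lstsq(np.c_[a,-b],o2-o1,rcond=None)
    P,Q=o1+a*s[0],o2+b*s[1]
    return (P+Q)/2,np.linalg.norm(P-Q)
def proj(d,X):
    K=np.array(d["camera_matrix"]);c=np.array(d["R"])@np.array(X)+np.array(d["t"])
    x,y=c[:2]/c[2];f=1+d["k1"]*(x*x+y*y)
    return K[0,0]*x*f+K[0,2],K[1,1]*y*f+K[1,2]
E
python3 - <<'E'
from h import *
for n in("scene","top"):
    d=cap(n);cv2.imwrite(f"pics/{n}0.png",cv2.resize(d["frame"][:,:,::-1],(800,600),interpolation=cv2.INTER_CUBIC))
    np.save(f"{n}0.npy",d,allow_pickle=True)
    print(n,-np.array(d["R"]).T@d["t"])
s=bot.read_state();print(s["clock"],s["eef_pos"],s["orientation"],s["grip_width"],bot.tcp_to_grasp)
E
```

```text
scene [ 0.99691604 -0.61943471  1.26123308]
top [0.4369097  0.01083521 1.59783127]
0.1 [ 0.19153009 -0.51524142  0.21816669] [ 9.84220936e-01  1.76943162e-01 -3.71772570e-05 -5.14830042e-04] 0.09291260006992394 0.0188
```

View pics/scene0.png

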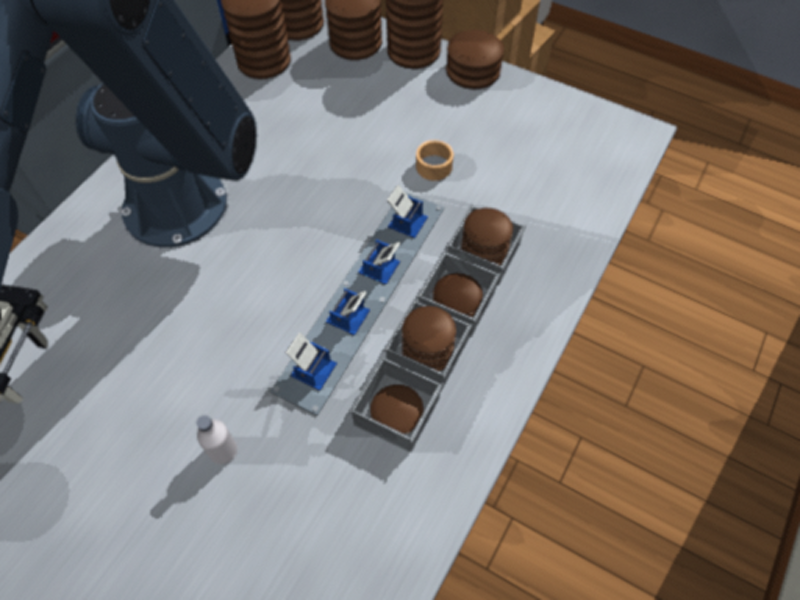

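View pics/top0.png

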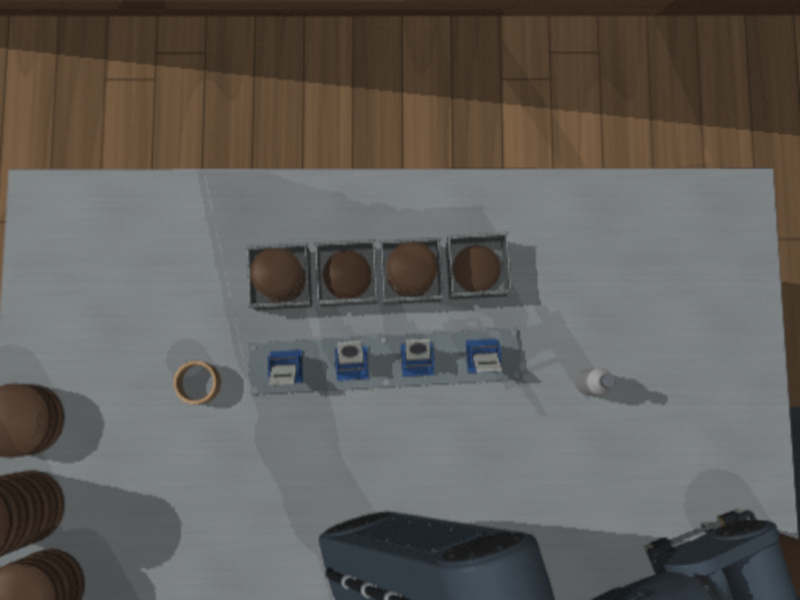

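The scene view shows the tags in a row from (405,205) to (303,350), with full crates at (487,230) and (430,335) and low ones at (458,293) and (397,408). In the top view, up is +x and left is +y. From left to right:
- **Crate 1** (277,274) is full and its tag shows the bar, so it is wrong.
- **Crate 2** (346,274) is low and its tag shows the disc, so it is wrong.
- **Crates 3 and 4** have tags that are already right.

Next I measure the positions.

```bash
cat > meas.py <<'E'
from h import *
def blobs(d,roi,kind,amin):
    f=d["frame"];h=cv2.cvtColor(f,cv2.COLOR_RGB2HSV).astype(int);H,S,V=h[...,0],h[...,1],h[...,2]
    if kind=="blue": m=(H>100)&(H<125)&(S>150)&(V>60)
    elif kind=="white": m=(f[...,0].astype(int)-f[...,2]>-4)&(f.min(2)>115)&(S<60)
    else: m=((H<16)|(H>172))&(S>70)&(V>20)
    m=m.astype(np.uint8);z=np.zeros_like(m);x0,x1,y0,y1=roi;z[y0:y1,x0:x1]=m[y0:y1,x0:x1]
    if kind!="blue": z=cv2.morphologyEx(z,cv2.MORPH_CLOSE,np.ones((3,3),np.uint8))
    out=[]
    for c in cv2.findContours(z,cv2.RETR_EXTERNAL,cv2.CHAIN_APPROX_NONE)[0]:
        if cv2.contourArea(c)>=amin:
            (cx,cy),wh,a=cv2.minAreaRect(c);M=cv2.moments(c)
            out.append((M["m10"]/M["m00"],M["m01"]/M["m00"],cx,cy,cv2.contourArea(c),cv2.boxPoints(((cx,cy),wh,a)),c))
    return out
E
python3 - <<'E'
from meas import *
T=np.load("top0.npy",allow_pickle=True).item();S=np.load("scene0.npy",allow_pickle=True).item()
rt=(150,345,140,260);rs=(170,345,110,290)
for k,a in(("blue",30),("white",40),("brown",200)):
    bt=sorted(blobs(T,rt,k,a),key=lambda b:b[0]);bs=sorted(blobs(S,rs,k,a),key=lambda b:b[1])
    print(k,[tuple(np.round([b[2],b[3],b[4]],1)) for b in bt],[tuple(np.round([b[2],b[3],b[4]],1)) for b in bs])
    if len(bt)==len(bs):
        for b,s in zip(bt,bs): 
            X,e=two(T,b[2:4],S,s[2:4]);print(" ",X.round(4),round(e,4))
for n,d,r in(("t",T,(155,335,140,255)),("s",S,(175,345,115,290))):
    x0,x1,y0,y1=r;c=d["frame"][y0:y1,x0:x1,::-1];cv2.imwrite(f"pics/{n}1.png",cv2.resize(c,None,fx=4 if n=="t" else 3.4,fy=4 if n=="t" else 3.4,interpolation=cv2.INTER_CUBIC))
E
```

```text
blue [(np.float64(225.1), np.float64(239.5), np.float64(46.0)), (np.float64(267.1), np.float64(237.3), np.float64(46.5)), (np.float64(308.5), np.float64(227.3), np.float64(45.5))] [(np.float64(261.6), np.float64(139.8), np.float64(193.5)), (np.float64(243.5), np.float64(168.1), np.float64(215.5)), (np.float64(223.5), np.float64(200.2), np.float64(239.5)), (np.float64(201.3), np.float64(234.2), np.float64(243.0))]
white [(np.float64(180.5), np.float64(240.0), np.float64(130.0)), (np.float64(311.8), np.float64(232.2), np.float64(114.5))] [(np.float64(255.7), np.float64(128.6), np.float64(144.0)), (np.float64(193.0), np.float64(225.0), np.float64(220.5))]
  [0.4886 0.2277 0.066 ] 0.0012
  [ 0.5133 -0.195   0.0676] 0.002
brown [(np.float64(177.5), np.float64(175.5), np.float64(857.0)), (np.float64(221.8), np.float64(175.2), np.float64(666.5)), (np.float64(263.5), np.float64(171.5), np.float64(814.0)), (np.float64(304.5), np.float64(171.5), np.float64(630.5))] [(np.float64(311.5), np.float64(149.0), np.float64(803.5)), (np.float64(293.2), np.float64(186.1), np.float64(559.0)), (np.float64(274.3), np.float64(213.8), np.float64(1029.5)), (np.float64(253.9), np.float64(259.6), np.float64(698.0)), (np.float64(335.5), np.float64(273.0), np.float64(261.5))]
```

View pics/t1.png

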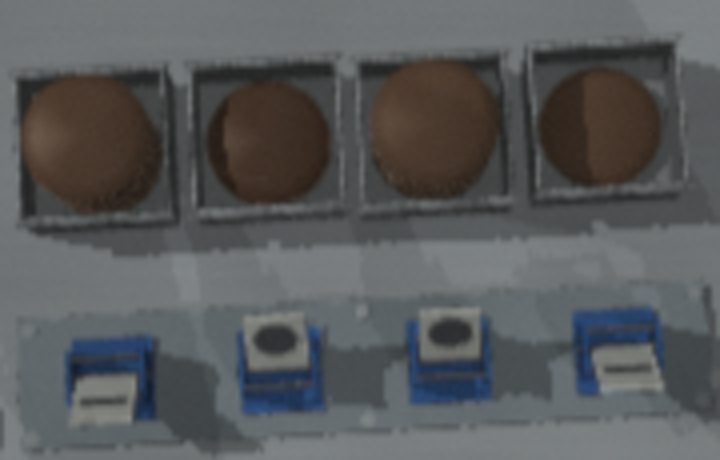

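View pics/s1.png

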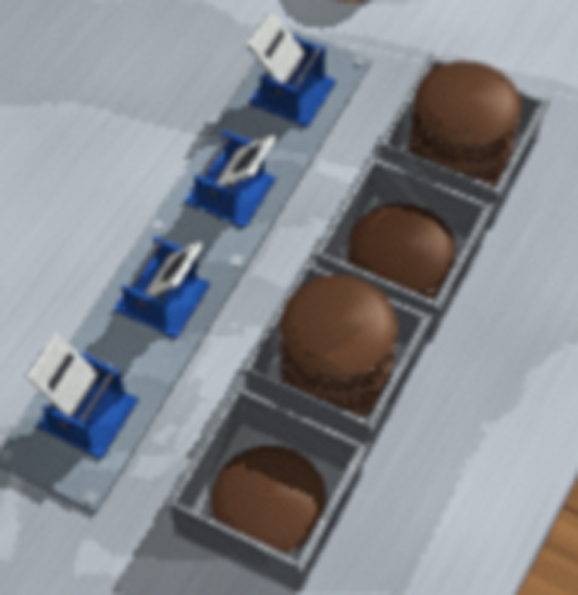

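The crops confirm it. Tag 1, top crop (105,398), shows the bar beside a full crate. Tag 2 (277,340) shows the disc beside a low crate. Tags 3 (450,335) and 4 (627,368) are right. I'll check the hinges against the blue stands, and the stack heights from two views.

Run:
```python
from meas import *
T=np.load("top0.npy",allow_pickle=True).item();S=np.load("scene0.npy",allow_pickle=True).item()
t=lambda p:(155+p[0]/4,140+p[1]/4); s=lambda p:(175+p[0]/3.4,115+p[1]/3.4)
for a,b in zip([(88,140),(268,142),(434,127),(600,126)],[(467,103),(402,247),(340,325),(268,497)]):
    X,e=two(T,t(a),S,s(b));print("stack",X.round(3),round(e,4))
for p in [(112,379),(281,365),(450,358),(619,351)]: print("stand",onz(T,*t(p),.05).round(4))
# two tag free-edge midpoints / disc
for n,a,b in [("disc2",(275,340),(251,157)),("disc3",(449,333),(179,268)),("bar1",(103,401),(275,45)),("bar4",(627,369),(61,375))]:
    X,e=two(T,t(a),S,s(b));print(n,X.round(4),round(e,4))
h1=np.array([.5076,.2288]);u=np.array([.058,-.998])
for i in range(4): print("pred hinge",(h1+.14*i*u).round(4))
print("spray",onz(T,598*.64,380*.64,.14).round(3),"tape",onz(T,196*.64,383*.64,.048).round(3))
```

```text
stack [0.698 0.24  0.092] 0.0055
stack [0.706 0.098 0.03 ] 0.0037
stack [ 0.709 -0.038  0.089] 0.0066
stack [ 0.721 -0.184  0.011] 0.0011
stand [0.5057 0.2217 0.05  ]
stand [0.5168 0.0842 0.05  ]
stand [ 0.5223 -0.0536  0.05  ]
stand [ 0.5278 -0.1915  0.05  ]
disc2 [0.5387 0.0905 0.0715] 0.0075
disc3 [ 0.5441 -0.0499  0.0682] 0.0071
bar1 [0.4885 0.2272 0.0683] 0.0032
bar4 [ 0.513  -0.1951  0.0656] 0.0017
pred hinge [0.5076 0.2288]
pred hinge [0.5157 0.0891]
pred hinge [ 0.5238 -0.0506]
pred hinge [ 0.532  -0.1904]
spray [ 0.475 -0.402  0.14 ] tape [0.472 0.408 0.048]
```

Stack tops 1 and 3 come out high, 2 and 4 low, as seen. The row is 0.42 m long and tag mid heights are about 0.07 m, matching the text. I'll close the fingers and move to the robot side of tag 1.

apply_moves(rows=[[[0.3,0.9,0],-0.3,0],[[0.3,0.9,0],-0.3,0],[[0.3,0.9,0],-0.3,0],[[0.3,0.9,0],-0.3,0],[[0.3,0.9,0],-0.3,0],[[0.3,0.9,0],-0.3,0],[[0.3,0.9,0],-0.3,0],[[0.3,0.9,0],0,0]])

```text
clock: 0.9
eef_pos: [0.3116, -0.1537, 0.2186]
orientation: [1.0, 0.03, 0.0, 0.0]
ft_force: [1.8, 0.4, -0.1]
grip_width: 0.0335
gripper_force: 0.0
```

apply_moves(rows=[[[0.3,0.9,0],0,0],[[0.3,0.9,0],0,0],[[0.3,0.9,0],0,0],[[0.3,0.9,0],0,0],[[0.3,0.9,0],0,0],[[0.3,0.9,0],0,0],[[0.3,0.9,0],0,0],[[0,0,0],0,0]])

```text
clock: 1.7
eef_pos: [0.4173, 0.1634, 0.2183]
orientation: [0.999, 0.033, 0.0, -0.0]
ft_force: [-1.2, -1.6, 0.2]
grip_width: 0.0004
gripper_force: 0.0
```

apply_moves(rows=[[[0.16,0.6,0],0,0],[[0,0.64,0],0,0],[[0,0,-0.8],0,0],[[0,0,-0.8],0,0],[[0,0,-0.8],0,0],[[0,0,-0.56],0,0],[[0,0,0],0,0]])

```text
clock: 2.4
eef_pos: [0.4225, 0.2201, 0.0678]
orientation: [1.0, 0.031, -0.003, 0.001]
ft_force: [0.0, -0.1, -0.1]
grip_width: 0.0005
gripper_force: 0.0
```

apply_moves(rows=[[[0.3,0.1,0.05],0,0],[[0.3,0,0],0,0],[[0.3,0,0],0,0],[[0.3,0,0],0,0],[[0.25,0,0],0,0],[[0.2,0,0],0,0],[[0,0,0],0,0]])

```text
clock: 3.1
eef_pos: [0.5083, 0.2263, 0.0742]
orientation: [1.0, 0.031, 0.001, -0.0]
ft_force: [0.2, -0.4, -0.2]
grip_width: 0.0006
gripper_force: 0.0
```

apply_moves(rows=[[[0.08,0,0],0,0],[[0.08,0,0],0,0],[[0,0,0],0,0]])

```text
clock: 3.4
eef_pos: [0.5153, 0.2264, 0.0733]
orientation: [1.0, 0.031, 0.0, 0.0]
ft_force: [-1.7, -0.2, 1.0]
grip_width: 0.0004
gripper_force: 0.2
```

apply_moves(rows=[[[0.06,0,0],0,0],[[0,0,0],0,0]])

```text
clock: 3.6
eef_pos: [0.5182, 0.2265, 0.0731]
orientation: [1.0, 0.031, -0.0, 0.0]
ft_force: [-1.2, 0.2, 0.6]
grip_width: 0.0001
gripper_force: 0.5
```

apply_moves(rows=[[[0.06,0,0],0,0],[[0,0,0],0,0]])

```text
clock: 3.8
eef_pos: [0.519, 0.2264, 0.0726]
orientation: [1.0, 0.031, -0.003, 0.0]
ft_force: [-11.2, -0.1, 5.2]
grip_width: 0.0006
gripper_force: 6.0
```

The force rose to 11 N at tag 1's stop. I'll back off, rise and cross to the crate side of tag 2.

apply_moves(rows=[[[-0.6,0,0],0,0],[[-0.2,0,0.8],0,0],[[0,0,0.9],0,0],[[0,0,0.9],0,0],[[0.4,-0.6,0.3],0,0],[[0.8,-0.6,0],0,0],[[0.7,-0.7,0],0,0],[[0.5,-0.8,0],0,0]])

```text
clock: 4.6
eef_pos: [0.603, 0.0902, 0.2184]
orientation: [1.0, 0.032, 0.001, -0.0]
ft_force: [0.0, -0.3, -0.2]
grip_width: 0.0007
gripper_force: 0.0
```

apply_moves(rows=[[[0,0,0],0,0],[[0,0,0],0,0]])

```text
clock: 4.8
eef_pos: [0.6013, 0.0908, 0.2178]
orientation: [1.0, 0.03, -0.0, -0.0]
ft_force: [-0.2, -0.0, -0.2]
grip_width: 0.0005
gripper_force: 0.0
```

Run:
```python
from h import *
d=cap("scene");cv2.imwrite("pics/s2.png",cv2.resize(d["frame"][100:300,150:400,::-1],None,fx=3,fy=3,interpolation=cv2.INTER_CUBIC))
print(bot.read_state()["eef_pos"])
```

```text
[0.60085001 0.09168253 0.21798771]
```

View pics/s2.png

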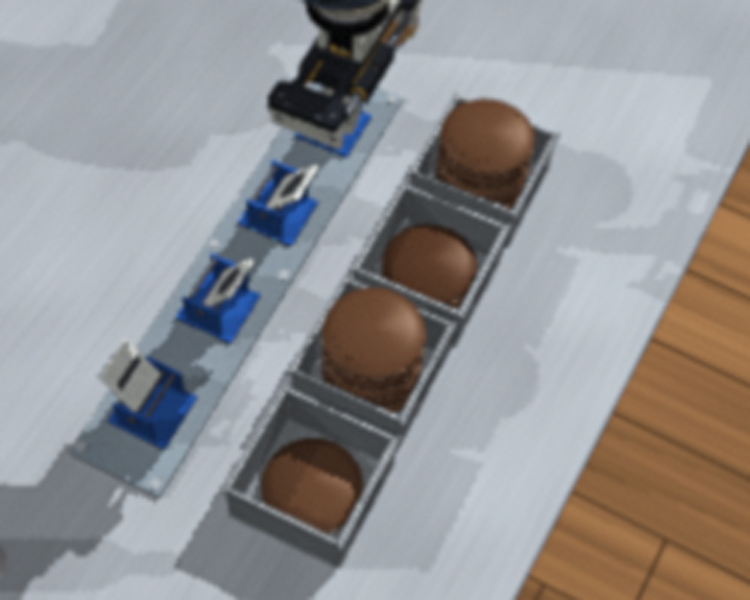

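The picture shows the gripper over the far end, which is parallax from its 0.22 m height. Tags 2 to 4, at (293,185), (235,280) and (135,375), are untouched. I'll descend behind tag 2.

apply_moves(rows=[[[-0.25,0,0],0,0],[[0,0,-0.8],0,0],[[0,0,-0.8],0,0],[[0,0,-0.8],0,0],[[0,0,-0.5],0,0],[[0,0,0],0,0]])

```text
clock: 5.45
eef_pos: [0.5861, 0.0926, 0.0703]
orientation: [0.999, 0.032, -0.003, 0.0]
ft_force: [-0.2, 0.1, 0.3]
grip_width: 0.0007
gripper_force: 0.0
```

apply_moves(rows=[[[-0.3,0,0],0,0],[[-0.3,0,0],0,0],[[-0.3,0,0],0,0],[[-0.3,0,0],0,0],[[-0.24,0,0],0,0],[[0,0,0],0,0]])

```text
clock: 6.05
eef_pos: [0.5163, 0.0923, 0.075]
orientation: [0.999, 0.032, 0.001, -0.0]
ft_force: [0.4, -0.1, -0.8]
grip_width: 0.0009
gripper_force: 0.0
```

apply_moves(rows=[[[-0.08,0,0],0,0],[[0,0,0],0,0]])

```text
clock: 6.25
eef_pos: [0.5131, 0.0918, 0.0739]
orientation: [1.0, 0.031, 0.001, -0.0]
ft_force: [1.9, 0.3, 1.0]
grip_width: 0.0004
gripper_force: 0.6
```

apply_moves(rows=[[[-0.06,0,0],0,0],[[0,0,0],0,0]])

```text
clock: 6.45
eef_pos: [0.5096, 0.0915, 0.0732]
orientation: [1.0, 0.031, 0.0, -0.0]
ft_force: [1.0, 0.2, 0.6]
grip_width: 0.0005
gripper_force: 0.5
```

apply_moves(rows=[[[-0.06,0,0],0,0],[[0,0,0],0,0]])

```text
clock: 6.65
eef_pos: [0.5073, 0.0915, 0.0734]
orientation: [1.0, 0.031, 0.001, -0.0]
ft_force: [3.9, 0.2, -0.4]
grip_width: 0.0006
gripper_force: 1.6
```

apply_moves(rows=[[[-0.04,0,0],0,0],[[0,0,0],0,0]])

```text
clock: 6.85
eef_pos: [0.5064, 0.0915, 0.0738]
orientation: [1.0, 0.031, 0.002, -0.0]
ft_force: [8.1, -0.2, 0.3]
grip_width: 0.0006
gripper_force: 3.2
```

Tag 2 is at its stop: the force is rising and the position is as predicted. I'll back off, rise and look.

apply_moves(rows=[[[0.6,0,0],0,0],[[0.3,0,0.8],0,0],[[0,0,0.9],0,0],[[0,0,0.9],0,0],[[0,0,0.8],0,0],[[-0.9,0,0],0,0],[[-0.9,-0.2,0],0,0],[[-0.9,-0.2,0],0,0]])

```text
clock: 7.65
eef_pos: [0.4123, 0.0713, 0.2427]
orientation: [1.0, 0.031, -0.001, 0.0]
ft_force: [0.1, -0.5, -0.1]
grip_width: 0.0006
gripper_force: 0.0
```

apply_moves(rows=[[[-0.7,-0.6,0],0,0],[[-0.5,-0.8,0],0,0],[[0,-0.9,0],0,0],[[0,-0.9,0],0,0],[[0,-0.9,0],0,0],[[0,-0.9,0],0,0],[[0,0,0],0,0],[[0,0,0],0,0]])

```text
clock: 8.45
eef_pos: [0.3539, -0.1787, 0.2427]
orientation: [1.0, 0.03, -0.001, -0.001]
ft_force: [0.2, 0.4, 0.3]
grip_width: -0.0001
gripper_force: 0.0
```

Run:
```python
from h import *
d=cap("scene");cv2.imwrite("pics/s3.png",cv2.resize(d["frame"][100:300,150:400,::-1],None,fx=3,fy=3,interpolation=cv2.INTER_CUBIC))
d=cap("top");cv2.imwrite("pics/t3.png",cv2.resize(d["frame"][140:285,115:400,::-1],None,fx=2.8,fy=2.8,interpolation=cv2.INTER_CUBIC))
s=bot.read_state();print(s["eef_pos"],s["ft_force"])
```

```text
[ 0.35428508 -0.17759557  0.24287582] [ 0.00592736 -0.03224752  0.15099945]
```

View pics/s3.png

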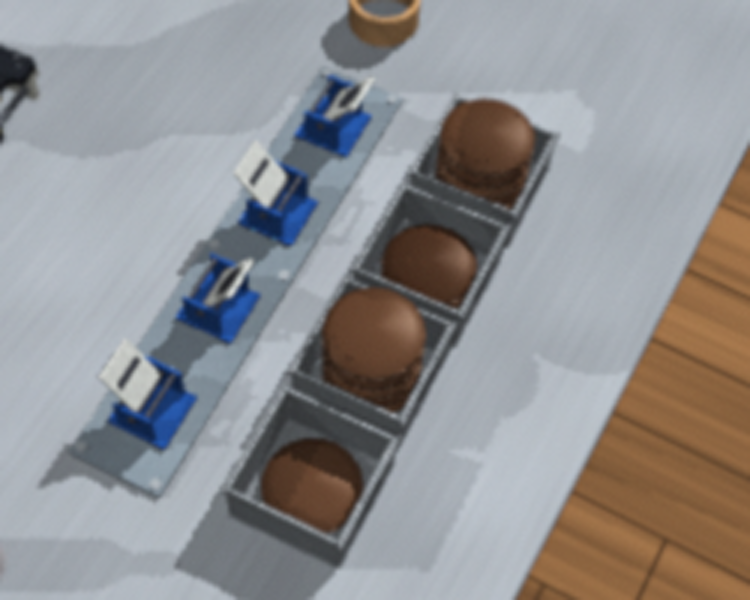

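View pics/t3.png

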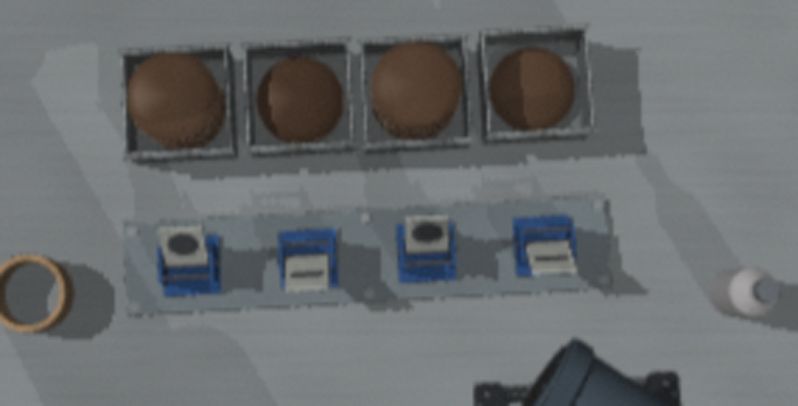

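In the top view, tags 1 (183,243) and 3 (427,233) show discs and lean towards their full crates. Tags 2 (306,272) and 4 (550,257) show bars and lean towards the robot. All four look fully over, the crates and bystanders have not moved, and the arm is clear.

```bash
python3 -c "
from cell import bot
print(bot.hand_in())"
```

```text
the job is handed in; nothing more can be done
None
```

I pushed the two wrong tags over to their stops, so both full crates now have their tags disc up and the other two lean towards the robot; the tags that were already right were left alone, and the job is handed in (no verdict was returned).

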